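# Try the refitted roller catch of the supply cupboard

## Task

The roller catch of the little supply cupboard has just been refitted and its door stands ajar: try it. Push the door gently shut until it snaps past the roller and stays shut with your hand off it, without slamming it or forcing it hard against its rubber stop; then pull it back through the catch, without flinging it, and leave it standing wide open, at least 65 degrees, with your hand off it. Leave everything else where it is.

Things in the scene. Friction and masses are not known exactly. Their poses are not given: they have to be found in the camera images.
- cupboard: low white supply cupboard, fixed: 200 mm deep (x), 280 wide (y), 170 high, clear top sheet. Origin: centre of its underside. Its open front is at x = -100 mm of its own frame, looking along its own -x; the door hinges at its -y end; inside the front, under the top at its +y end, a bracket carries a sprung roller and a rubber stop
- door (a joint): angle of the cupboard's door about its upright hinge, rad. 0: leaf flat on the cupboard's front edge; grows as the free edge swings out (anticlockwise seen from above), to 1.75. The hinge is a little stiff: the door stays where it is left. Snapped shut it reads between 0.01 and 0.10, not known beforehand, since the bracket is screwed on in slots anywhere over 20 mm in and out
- door_hinge (a point): on the hinge axis, 85 mm above the table; axes turn with the door: y runs along the leaf from hinge to free edge, -x is the leaf's outward normal, z is up. The leaf is a grey board 15 mm thick (x from -7.5 to +7.5 mm), 278 wide (y from 1 to 279 mm), its lower and upper edges 3 and 167 mm above the table
- door_handle (a point): grasp point on the door's handle, 135 mm above the table: an upright round aluminium bar 10 mm thick, its centre 35 mm off the leaf's outer face and 170 mm from the hinge (x = -42.5, y = 170 mm in the door_hinge axes), from 65 to 157 mm above the table, bent back to the leaf at both ends; axes as door_hinge
- door_face (a point): point on the leaf's outer face 250 mm from the hinge, 150 mm above the table, a good place to push; axes as door_hinge
- door_nib (a point): small upright steel nib on the leaf's inner side, 250 mm from the hinge, 140 mm above the table, that must pass the roller. About 12 mm before home (at the nib) it meets the roller, the push needed at door_face rises to 5 to 8 N, then drops some 5 mm before home as the door snaps in; then the stop resists. Pulling out again takes 5 to 8 N here, more nearer the hinge
- stop (a joint): compression of the rubber stop inside the cupboard, m: 0 while the door does not press it; about 0.0008 while the catch holds the door shut; above 0.004 it is being crushed. Its stiffness is about 6 N per mm
- tape: roll of masking tape (92 mm across, 24 mm high) lying on the cupboard's clear top, bystander; origin at the centre of its underside
- paint_a: small paint bottle (38 mm across, 85 mm high) by the cupboard's left end, bystander; origin at the centre of its underside
- paint_b: small paint bottle (38 mm across, 85 mm high) behind the cupboard, bystander; origin at the centre of its underside
- brush_cup: paper cup with brushes, 74 mm across, 190 mm high, bystander; origin at the centre of its underside
- sneaker: white sneaker, 265 mm long, 105 mm high, bystander; origin at the centre of its underside
- scissors: scissors with looped grips, 180 mm long, bystander; origin at the centre of its underside
- marker: marker pen, 120 mm long, bystander; origin at the centre of its underside

How it is judged:
By the outcome, as a careful person would: the job done as asked, in the order asked, and still so for the second after the job is handed in, with the robot touching nothing.
It also fails if it takes over 54 s, if anything falls off the work surface, if the arm or the gripper's body presses on something with over 40 N, if the wrist force passes 120 N, or if a joint passes its speed limit or range.

## Robot

A 6-joint arm with a two-finger parallel gripper is mounted at the origin on the work surface. World frame = base frame: x ahead of the robot, y to its left, z up, the work surface at z = 0. Lengths are in mm, angles in rad, forces in N, time in s.
With the tool pointing down it reaches from about 250 to 775 mm from the base axis. Payload 4 kg.
Tool frame: the origin (TCP) lies midway between the tips of the shut fingers; the grasp point (between the pads) lies 19 mm behind it (env.tcp_to_grasp is the distance from the TCP to the grasp point, in mm); x points along the fingers, z is the direction in which the jaws open and shut, and the axes are right-handed (so a half turn about x gives the same grasp; the last joint's range is limited). The gripper opens to 94 mm and grips with 3 to 60 N. Pads are 16 mm wide; open, the fingers measure 119 mm over their backs; the gripper's body (75 mm by 177 mm) begins 78 mm behind the grasp point.
Start: joints at [-1.306, 0.087, 1.371, -0, 1.684, -0.103], TCP at [197.759, -513.237, 205.506] pointing down, gripper open.
Joint ranges: [-3.1, 3.1], [-0.76, 2.03], [0.27, 2.55], [-1.08, 4.22], [0.17, 2.65], [-2.57, 2.57]. Speed limits (rad/s): [2.79, 2.79, 3.14, 3.14, 3.14, 3.14].

## Interface

Orientations are given as a unit quaternion [w, x, y, z].
In Python, from plant import env, imaging gives the robot as it stands.
- The arm moves only by the tool apply_moves, never from a script. Its argument "plan" is a list of rows, each an object of numbers: "tx", "ty", "tz": the shift along the tool's x, y, z in cm; "ax", "ay", "az": the turn, a rotation vector about the tool's x, y, z in degrees; "jaw": the finger opening in cm, from 0 to 9.4. A call has 1 to 8 rows; each row shifts and turns the pose as measured when the row begins, along the tool's axes as they then stand; what a row does not reach is not made up. A row lasts 1/12 s, in which the tool goes at most 41.7 mm and 7.16 degrees, less where a joint would pass 70% of its speed; a pose out of reach is approached as far as the arm can. A call with a gripper value outside its range is refused whole. The fingers move at their own pace and stop on an object; the grip force is fixed at half the most. Time passes only in rows, so rows that do not move let the fingers close. It gives the time, the measured TCP pose, the force and the opening at its end, in the units of the state.
- env.get_state(): the state, without advancing time (a new reading comes with each control period).
- imaging.get_image(name): name is "side" or "top"; returns the picture (384x512x3 uint8, blue, green, red); there is no depth.
- imaging.camera_info(name): a dict with "vertical_fov" (degrees; the focal length in pixels is half the picture's height over the tangent of half this angle, whatever the lens; pixels are square), "cx", "cy" (the principal point, pixels), "origin" and "rotation" of the camera in the world. Camera axes: x right, y down, z forward; pixel columns grow to the right and rows downward; lengths in mm; the calibration is good to about 2 mm. A picture is of the moment at which its call begins. camera_info takes no time and is no camera call.
- env.job_done(): hands the job in, once; it reports no verdict.
The state is a dict: "time_s": time; "q": joint angles; "qvel": joint speeds; "joint_torque": joint torques, N m; "eef_pos": TCP position; "eef_rot": TCP orientation; "force": force on the tool from outside, world axes, zero at the start; "torque": the same for the moment, N m; "gripper_width": opening from 0.0 (shut) to 1.0 (fully open).
Only numpy, scipy, OpenCV 4.12 (cv2) and the standard library are available. Lean on these libraries where they do the work, as an engineer would, in place of code of your own. Each camera call takes 0.05 s, during which the arm holds its last target.

## Working session

There is one attempt and no reset: what is moved stays moved. The work goes in short steps, Python scripts to look and compute and a tool call to move; the robot and the scene stay as the last step left them, time stands still between calls to the robot, and variables do not carry over. Pictures are saved under pics/ and viewed, and the job is handed in when it is done.

Besides the shell and the picture viewer there is one more tool, called after "Request:" as name([rows], argument=value, ...), one row to a line, values as JSON. apply_moves: Moves the arm, as the interface text tells. Its arguments: {"type":"object","properties":{"plan":{"type":"array"}},"required":["plan"]}

```bash
ls; mkdir -p pics; python3 - <<'E'
from plant import env, imaging
import cv2
for n in("side","top"):
    cv2.imwrite(f"pics/{n}0.png",imaging.get_image(n)); print(n,imaging.camera_info(n))
print(env.get_state())
E
```

```text
pics
side {'vertical_fov': 50.9817372857538, 'cx': 257.5555816309955, 'cy': 190.93024968130592, 'origin': array([-156.00814363,  958.38970594,  877.65583415]), 'rotation': array([ 0.13560835, -0.23953207,  0.84237051, -0.46329979])}
top {'vertical_fov': 52.44439641730693, 'cx': 248.96830552577802, 'cy': 193.17782625222776, 'origin': array([ 436.39142446,  -39.27249526, 1443.14987395]), 'rotation': array([ 0.01094288, -0.70578043,  0.70805304, -0.0203747 ])}
{'time_s': 0.1, 'q': array([-1.30609878e+00,  8.79030997e-02,  1.37207016e+00, -9.58335939e-06,
        1.68360474e+00, -1.03090049e-01]), 'qvel': array([-0.00056491, -0.00062267, -0.00226659,  0.00051579, -0.00058566,
        0.00143755]), 'joint_torque': array([ 1.97215682e-03, -3.41254056e+01, -3.03300977e+01,  7.21287285e-02,
        3.04567243e-02, -9.92369451e-05]), 'eef_pos': array([ 197.62359017, -512.74895946,  204.42591846]), 'eef_rot': array([ 0.58246165,  0.40059222,  0.58353557, -0.39968804]), 'force': array([ 0.44991776,  0.5785127 , -1.29712396]), 'torque': array([ 0.04331222,  0.02893366, -0.03579425]), 'gripper_width': 1.0013955058453605}
```

View pics/side0.png

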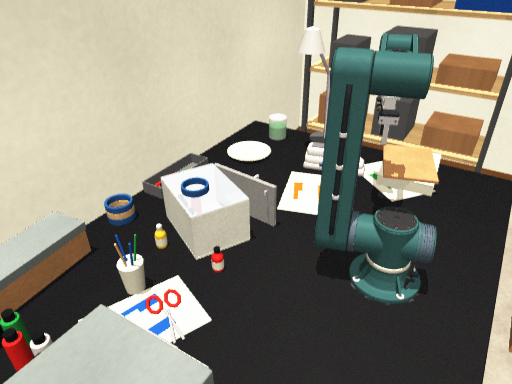

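View pics/top0.png

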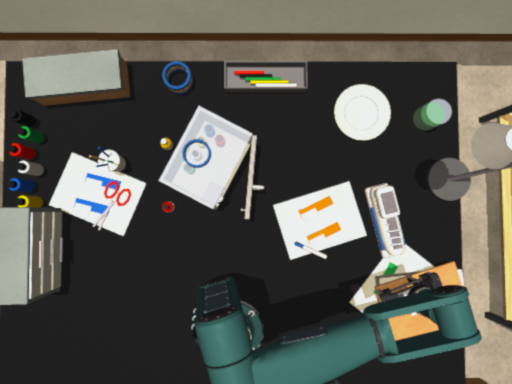

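The side view shows the cupboard around (205,205) with its door ajar at (248,190). In the top view the cupboard's corners are near (198,107), (252,135), (216,210) and (160,180). The door runs from its hinge at (255,137) to its free edge at (247,217), with the handle at (260,187).

```bash
cat > h.py <<'E'
import numpy as np, cv2
from scipy.spatial.transform import Rotation as R
from plant import env, imaging
def cam(n):
    c=imaging.camera_info(n); q=np.array(c['rotation']); r=R.from_quat(q[[1,2,3,0]]).as_matrix()
    f=192/np.tan(np.radians(c['vertical_fov']/2)); return c['cx'],c['cy'],f,np.array(c['origin']),r
def proj(n,p):
    cx,cy,f,o,r=cam(n); v=(np.atleast_2d(p)-o)@r; return np.c_[cx+f*v[:,0]/v[:,2],cy+f*v[:,1]/v[:,2]]
def cast(n,uv,z):
    cx,cy,f,o,r=cam(n); uv=np.atleast_2d(uv).astype(float)
    d=np.c_[(uv[:,0]-cx)/f,(uv[:,1]-cy)/f,np.ones(len(uv))]@r.T
    return o+d*((z-o[2])/d[:,2])[:,None]
E
python3 - <<'E'
from h import *
s=env.get_state()
for n in("side","top"): print(n,proj(n,[s['eef_pos'],[0,0,0],[450,0,0]]))
im=cv2.imread('pics/top0.png'); c=im[95:230,150:280]; cv2.imwrite('pics/topz.png',cv2.resize(c,None,fx=4.4,fy=4.4,interpolation=cv2.INTER_CUBIC))
im=cv2.imread('pics/side0.png'); c=im[150:260,150:290]; cv2.imwrite('pics/sidez.png',cv2.resize(c,None,fx=5,fy=5,interpolation=cv2.INTER_CUBIC))
E
```

```text
side [[381.29732259 139.72236592]
 [382.68397422 276.99192355]
 [257.19501137 229.4898916 ]]
top [[393.69363861 285.48857248]
 [233.37332676 330.26753094]
 [233.16186333 206.81890902]]
```

View pics/topz.png

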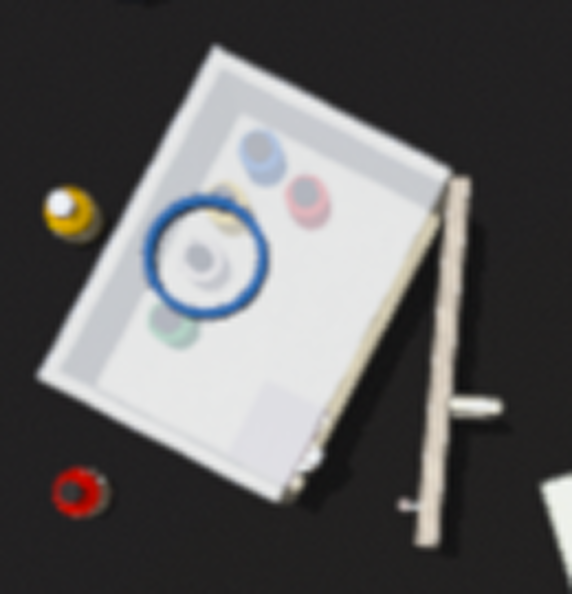

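View pics/sidez.png

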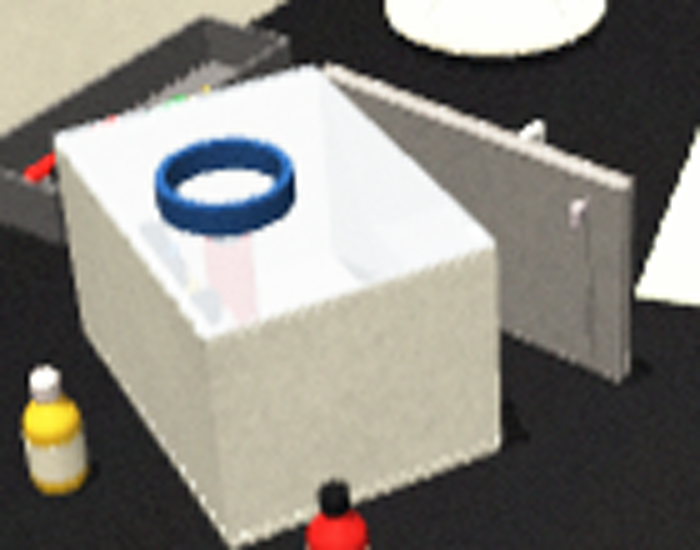

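```bash
python3 - <<'E'
from h import *
def Z(l): return np.array(l)/4.4+np.array([150,95])-0.5+0.11
C=cast('top',Z([(215,47),(452,175),(281,500),(38,376)]),170)[:,:2]
print('corners',C.round(1)); 
print('edges',[np.linalg.norm(C[i]-C[(i+1)%4]).round(1) for i in range(4)])
dy=(C[2]-C[1]+C[3]-C[0]);dx=(C[0]-C[1]+C[3]-C[2])
th=np.arctan2(-dy[0],dy[1]); print('yaw',th,np.arctan2(dx[1],dx[0]))
ctr=C.mean(0);print('ctr',ctr)
yaw=(th+np.arctan2(dx[1],dx[0]))/2
M=np.array([[np.cos(yaw),-np.sin(yaw)],[np.sin(yaw),np.cos(yaw)]])
print('hinge model',ctr+M@[-107.5,-140])
D=cast('top',Z([(452,178),(470,180),(438,546),(415,543)]),167)[:,:2]
print('door',D.round(1),[np.linalg.norm(D[i]-D[(i+1)%4]).round(1) for i in range(4)])
e=(D[2]+D[3]-D[0]-D[1])/2; yd=np.arctan2(-e[0],e[1]); print('door yaw',yd,'angle',yd-yaw)
print('handle end',cast('top',Z([(500,407)]),157))
print('tape/paint',cast('top',Z([(208,258),(80,492)]),[170]))
E
```

```text
corners [[783.3 109.1]
 [686.5 -68.1]
 [444.   59.5]
 [536.5 239.7]]
edges [np.float64(202.0), np.float64(274.1), np.float64(202.5), np.float64(279.2)]
yaw 1.0852477246578345 1.0835442835880535
ctr [612.57187801  85.04439776]
hinge model [686.08432786 -75.43042805]
door [[684.8 -68.2]
 [683.3 -81.7]
 [409.4 -56.7]
 [411.7 -39.6]] [np.float64(13.6), np.float64(275.0), np.float64(17.2), np.float64(274.6)]
door yaw 1.4732701786766476 angle 0.38887417455370343
handle end [[ 513.3196393  -103.82267829  157.        ]]
tape/paint [[624.34345675 113.9643288  170.        ]
 [450.38833568 208.09548277 170.        ]]
```

```bash
cat >> h.py <<'E'
H=np.array([686.0,-75.4]); YAW=1.0844
def tool():
    s=env.get_state(); q=s['eef_rot']; return s,R.from_quat(np.array(q)[[1,2,3,0]]).as_matrix()
def handle(a,off=0):
    y=YAW+a; return H+170*np.array([-np.sin(y),np.cos(y)])-(42.5+off)*np.array([np.cos(y),np.sin(y)])
def zdir(a): y=YAW+a; return np.array([-np.sin(y),np.cos(y),0])
def goto(a,z,off=0,sgn=1):
    "print tool delta to reach handle pose at door angle a"
    s,m=tool(); p=handle(a,off); d=np.array([*p,z])-s['eef_pos']
    zt=sgn*zdir(a); xt=np.array([0,0,-1.]); T=np.c_[xt,np.cross(zt,xt),zt]
    rv=R.from_matrix(m.T@T).as_rotvec(degrees=True)
    print('t',s['time_s'].__round__(2),'pos',s['eef_pos'].round(1),'F',s['force'].round(1),'w',round(s['gripper_width'],3),'q',s['q'].round(2))
    print('cm',(m.T@d/10).round(2),'deg',rv.round(2))
def ang():
    s,m=tool(); v=s['eef_pos'][:2]-H; a=np.arctan2(v[1],v[0])-np.arctan2(170,-42.5)-YAW
    n=-np.array([np.cos(YAW+a),np.sin(YAW+a)])
    print('a',a.round(4),'r',np.hypot(*v).round(1),'(173/175.2)','Fout',(s['force'][:2]@n).round(2),'Flong',(s['force'][:2]@zdir(a)[:2]).round(2),'Fz',s['force'][2].round(2))
E
python3 - <<'E'
from h import *
print(tool()[1].round(3)); goto(.389,204); goto(.389,204,sgn=-1)
E
```

```text
[[-0.001  0.933  0.36 ]
 [ 0.002  0.36  -0.933]
 [-1.     0.    -0.002]]
t 0.1 pos [ 197.6 -512.7  204.4] F [ 0.4  0.6 -1.3] w 1.001 q [-1.31  0.09  1.37 -0.    1.68 -0.1 ]
cm [  0.1   44.2  -27.08] deg [ 1.1665e+02 -8.0000e-02  1.1000e-01]
t 0.1 pos [ 197.6 -512.7  204.4] F [ 0.4  0.6 -1.3] w 1.001 q [-1.31  0.09  1.37 -0.    1.68 -0.1 ]
cm [  0.1   44.2  -27.08] deg [-63.35  -0.1   -0.07]
```

Request:
apply_moves([
  {"ty":3.0,"tz":-1.8,"ax":-7,"jaw":6},
  {"ty":3.2,"tz":-1.45,"ax":-7,"jaw":6},
  {"ty":3.3,"tz":-1.05,"ax":-7,"jaw":6},
  {"ty":3.45,"tz":-0.65,"ax":-7,"jaw":6},
  {"ty":3.5,"tz":-0.2,"ax":-7,"jaw":6},
  {"ty":3.5,"tz":0.2,"ax":-7,"jaw":6},
  {"ty":3.45,"tz":0.65,"ax":-7,"jaw":6},
  {"ty":3.3,"tz":1.05,"ax":-7,"jaw":6},
])

```text
invalid input at $.plan[0]: expected keys tx, ty, tz, ax, ay, az, jaw
```

```bash
python3 - <<'E'
from h import *
goto(.389,204,sgn=-1)
E
```

```text
t 0.1 pos [ 197.6 -512.7  204.4] F [ 0.4  0.6 -1.3] w 1.001 q [-1.31  0.09  1.37 -0.    1.68 -0.1 ]
cm [  0.1   44.2  -27.08] deg [-63.35  -0.1   -0.07]
```

Request:
apply_moves([
  {"tx":0,"ty":3.0,"tz":-1.8,"ax":-7,"ay":0,"az":0,"jaw":6},
  {"tx":0,"ty":3.2,"tz":-1.45,"ax":-7,"ay":0,"az":0,"jaw":6},
  {"tx":0,"ty":3.3,"tz":-1.05,"ax":-7,"ay":0,"az":0,"jaw":6},
  {"tx":0,"ty":3.45,"tz":-0.65,"ax":-7,"ay":0,"az":0,"jaw":6},
  {"tx":0,"ty":3.5,"tz":-0.2,"ax":-7,"ay":0,"az":0,"jaw":6},
  {"tx":0,"ty":3.5,"tz":0.2,"ax":-7,"ay":0,"az":0,"jaw":6},
  {"tx":0,"ty":3.45,"tz":0.65,"ax":-7,"ay":0,"az":0,"jaw":6},
  {"tx":0,"ty":3.3,"tz":1.05,"ax":-7,"ay":0,"az":0,"jaw":6},
])

```text
time_s: 0.77
eef_pos: [365.7, -283.3, 198.0]
eef_rot: [0.701, 0.076, 0.706, -0.07]
force: [0.4, -0.6, 0.1]
gripper_width: 0.638
```

```bash
python3 - <<'E'
from h import *
goto(.389,204,sgn=-1)
E
```

```text
t 0.77 pos [ 365.7 -283.3  198. ] F [ 0.4 -0.6  0.1] w 0.638 q [-0.78 -0.1   1.57  0.    1.68 -0.58]
cm [-0.53 20.85 10.64] deg [-6.26 -0.48 -0.48]
```

Request:
apply_moves([
  {"tx":-0.2,"ty":3.5,"tz":1.6,"ax":-6,"ay":0,"az":0,"jaw":6},
  {"tx":-0.2,"ty":3.5,"tz":2.1,"ax":0,"ay":0,"az":0,"jaw":6},
  {"tx":-0.2,"ty":3.5,"tz":2.1,"ax":0,"ay":0,"az":0,"jaw":6},
  {"tx":-0.2,"ty":3.5,"tz":2.1,"ax":0,"ay":0,"az":0,"jaw":6},
  {"tx":-0.2,"ty":3.0,"tz":2.0,"ax":0,"ay":0,"az":0,"jaw":6},
  {"tx":0,"ty":0,"tz":0,"ax":0,"ay":0,"az":0,"jaw":6},
])

```text
time_s: 1.27
eef_pos: [487.3, -113.0, 205.8]
eef_rot: [0.703, 0.035, 0.71, -0.026]
force: [-1.1, 1.3, 0.4]
gripper_width: 0.642
```

```bash
python3 - <<'E'
from h import *
goto(.389,204,sgn=-1)
for n in("side","top"):
    im=imaging.get_image(n); c=im[80:260,150:330]; cv2.imwrite(f"pics/{n}1.png",cv2.resize(c,None,fx=3,fy=3,interpolation=cv2.INTER_CUBIC))
E
```

```text
t 1.27 pos [ 487.3 -113.   205.8] F [-1.1  1.3  0.4] w 0.642 q [-0.35 -0.01  1.47  0.01  1.69 -0.26]
cm [0.17 1.4  2.42] deg [ 0.65 -0.63 -0.77]
```

View pics/side1.png

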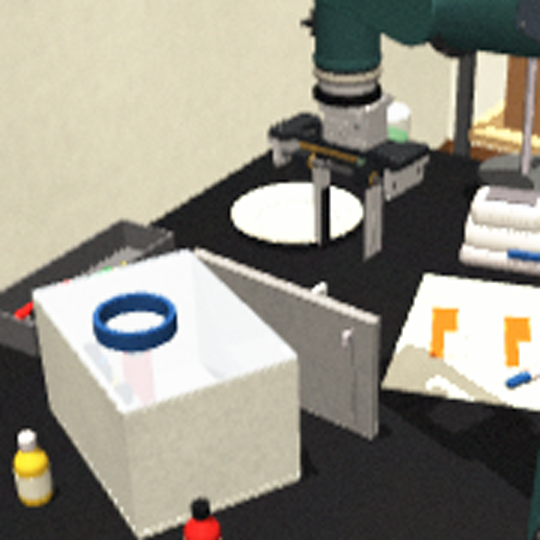

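View pics/top1.png

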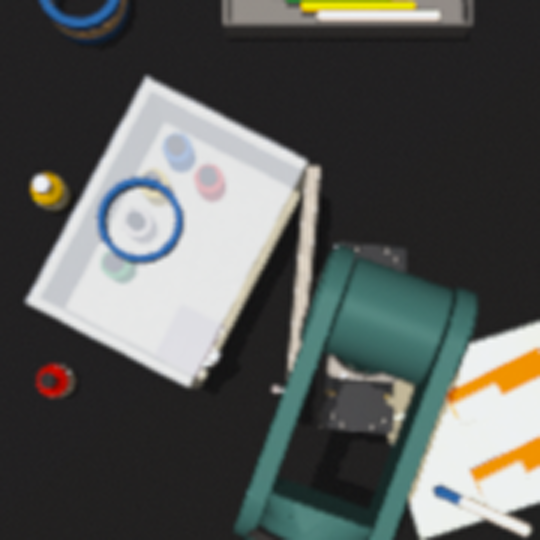

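The jaws are above and just short of the handle: in the side crop they are at (345,250) and the handle at (318,290). The door is unmoved. I'll align next.

Request:
apply_moves([
  {"tx":0,"ty":1.3,"tz":2.4,"ax":0.5,"ay":-0.6,"az":-0.7,"jaw":6},
  {"tx":0,"ty":0,"tz":0,"ax":0,"ay":0,"az":0,"jaw":6},
  {"tx":0,"ty":0,"tz":0,"ax":0,"ay":0,"az":0,"jaw":6},
])

```text
time_s: 1.62
eef_pos: [508.2, -109.1, 204.0]
eef_rot: [0.704, 0.035, 0.708, -0.038]
force: [-0.1, -0.2, 0.4]
gripper_width: 0.64
```

```bash
python3 - <<'E'
from h import *
goto(.389,116,sgn=-1)
E
```

```text
t 1.62 pos [ 508.2 -109.1  204. ] F [-0.1 -0.2  0.4] w 0.64 q [-0.32  0.02  1.44 -0.01  1.68 -0.21]
cm [8.8  0.88 0.42] deg [-0.33 -0.36  0.26]
```

Request:
apply_moves([
  {"tx":0.5,"ty":1.0,"tz":0.5,"ax":0,"ay":-0.3,"az":0.2,"jaw":6},
  {"tx":2.5,"ty":0,"tz":0,"ax":0,"ay":0,"az":0,"jaw":6},
  {"tx":0,"ty":0,"tz":0,"ax":0,"ay":0,"az":0,"jaw":6},
])

```text
time_s: 1.87
eef_pos: [512.8, -102.4, 173.0]
eef_rot: [0.706, 0.038, 0.706, -0.039]
force: [-0.9, 1.0, -1.0]
gripper_width: 0.637
```

```bash
python3 - <<'E'
from h import *
goto(.389,116,sgn=-1)
E
```

```text
t 1.87 pos [ 512.8 -102.4  173. ] F [-0.9  1.  -1. ] w 0.637 q [-0.3   0.04  1.49 -0.    1.62 -0.2 ]
cm [ 5.7   0.13 -0.03] deg [-0.7  -0.02  0.07]
```

Request:
apply_moves([
  {"tx":1.5,"ty":0.1,"tz":0,"ax":-0.5,"ay":0,"az":0,"jaw":6},
  {"tx":1.5,"ty":0,"tz":0,"ax":0,"ay":0,"az":0,"jaw":6},
  {"tx":1.5,"ty":0,"tz":0,"ax":0,"ay":0,"az":0,"jaw":6},
  {"tx":1.2,"ty":0,"tz":0,"ax":0,"ay":0,"az":0,"jaw":6},
  {"tx":0,"ty":0,"tz":0,"ax":0,"ay":0,"az":0,"jaw":6},
  {"tx":0,"ty":0,"tz":0,"ax":0,"ay":0,"az":0,"jaw":6},
])

```text
time_s: 2.37
eef_pos: [511.2, -104.7, 116.6]
eef_rot: [0.707, 0.038, 0.705, -0.039]
force: [0.1, 0.7, 0.1]
gripper_width: 0.64
```

```bash
python3 - <<'E'
from h import *
goto(.389,116,sgn=-1);ang()
for n in("side",):
    im=imaging.get_image(n); c=im[80:260,150:330]; cv2.imwrite(f"pics/{n}2.png",cv2.resize(c,None,fx=3,fy=3,interpolation=cv2.INTER_CUBIC))
E
```

```text
t 2.37 pos [ 511.2 -104.7  116.6] F [0.1 0.7 0.1] w 0.64 q [-0.31  0.06  1.58 -0.    1.5  -0.2 ]
cm [0.06 0.36 0.11] deg [-0.62  0.11  0.05]
a -5.8759 r 177.2 (173/175.2) Fout -0.69 Flong -0.05 Fz 0.07
```

View pics/side2.png

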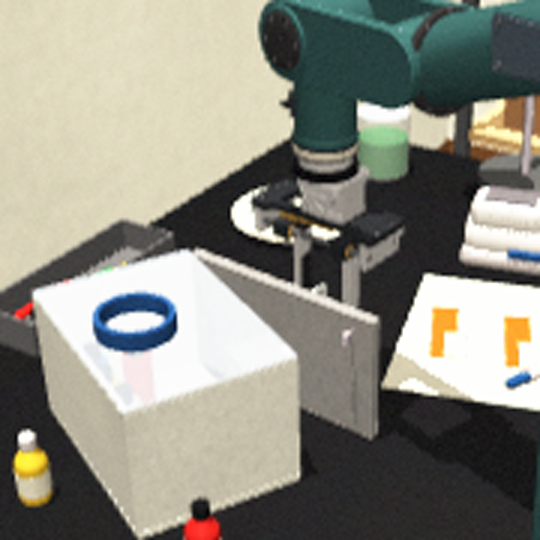

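The handle's upper bend at (318,290) sits between the two fingers, and the door has not moved. Next I close the jaws on it.

Request:
apply_moves([
  {"tx":0,"ty":0.4,"tz":0.1,"ax":-0.5,"ay":0,"az":0,"jaw":6},
  {"tx":0,"ty":0,"tz":0,"ax":0,"ay":0,"az":0,"jaw":3},
  {"tx":0,"ty":0,"tz":0,"ax":0,"ay":0,"az":0,"jaw":1.5},
  {"tx":0,"ty":0,"tz":0,"ax":0,"ay":0,"az":0,"jaw":0.8},
  {"tx":0,"ty":0,"tz":0,"ax":0,"ay":0,"az":0,"jaw":0.5},
  {"tx":0,"ty":0,"tz":0,"ax":0,"ay":0,"az":0,"jaw":0},
  {"tx":0,"ty":0,"tz":0,"ax":0,"ay":0,"az":0,"jaw":0},
])

```text
time_s: 3.0
eef_pos: [515.5, -101.1, 121.8]
eef_rot: [0.71, 0.034, 0.703, -0.036]
force: [0.6, 0.3, -0.1]
gripper_width: 0.25
```

```bash
sed -i "s/-np.arctan2(170,-42.5)-YAW/-np.arctan2(170,-42.5)-YAW; a=(a+np.pi)%(2*np.pi)-np.pi/" h.py; python3 - <<'E'
from h import *
goto(.389,116,sgn=-1);ang()
E
```

```text
t 3.0 pos [ 515.5 -101.1  121.8] F [ 0.6  0.3 -0.1] w 0.25 q [-0.3   0.06  1.57 -0.    1.5  -0.2 ]
cm [ 0.57 -0.03 -0.29] deg [-0.06  0.59  0.14]
a 0.3911 r 172.4 (173/175.2) Fout -0.36 Flong -0.53 Fz -0.05
```

Request:
apply_moves([
  {"tx":0.3,"ty":0,"tz":-0.2,"ax":0,"ay":0,"az":0,"jaw":0},
  {"tx":0.2,"ty":0,"tz":0,"ax":0,"ay":0,"az":0,"jaw":0},
  {"tx":0,"ty":0,"tz":0,"ax":0,"ay":0,"az":0,"jaw":0},
  {"tx":0,"ty":0,"tz":0,"ax":0,"ay":0,"az":0,"jaw":0},
])

```text
time_s: 3.33
eef_pos: [513.8, -101.1, 117.1]
eef_rot: [0.71, 0.034, 0.702, -0.036]
force: [1.6, -0.3, 1.2]
gripper_width: 0.104
```

```bash
python3 - <<'E'
from h import *
goto(.389,116,sgn=-1);ang()
E
```

```text
t 3.33 pos [ 513.8 -101.1  117.1] F [ 1.6 -0.3  1.2] w 0.104 q [-0.3   0.05  1.58 -0.    1.49 -0.2 ]
cm [ 0.11 -0.02 -0.11] deg [-0.07  0.65  0.16]
a 0.3894 r 174.1 (173/175.2) Fout 0.17 Flong -1.67 Fz 1.24
```

Request:
apply_moves([
  {"tx":0,"ty":0.34,"tz":-0.08,"ax":1.15,"ay":0,"az":0,"jaw":0},
  {"tx":0,"ty":0.51,"tz":-0.13,"ax":1.7,"ay":0,"az":0,"jaw":0},
  {"tx":0,"ty":0.51,"tz":-0.13,"ax":1.7,"ay":0,"az":0,"jaw":0},
  {"tx":0,"ty":0.51,"tz":-0.13,"ax":1.7,"ay":0,"az":0,"jaw":0},
  {"tx":0,"ty":0.51,"tz":-0.13,"ax":1.7,"ay":0,"az":0,"jaw":0},
  {"tx":0,"ty":0.34,"tz":-0.08,"ax":1.15,"ay":0,"az":0,"jaw":0},
])

```text
time_s: 3.83
eef_pos: [511.8, -73.4, 117.1]
eef_rot: [0.705, 0.093, 0.697, -0.095]
force: [1.1, 0.0, 1.6]
gripper_width: 0.1
```

```bash
python3 - <<'E'
from h import *
goto(.2,116,sgn=-1);ang()
E
```

```text
t 3.83 pos [511.8 -73.4 117.1] F [1.1 0.  1.6] w 0.1 q [-0.25  0.04  1.6  -0.    1.49  0.02]
cm [ 0.11  0.49 -0.22] deg [1.14 0.67 0.09]
a 0.23 r 174.3 (173/175.2) Fout -0.31 Flong -1.04 Fz 1.57
```

Request:
apply_moves([
  {"tx":0,"ty":0.34,"tz":-0.08,"ax":1.15,"ay":0,"az":0,"jaw":0},
  {"tx":0,"ty":0.34,"tz":-0.08,"ax":1.15,"ay":0,"az":0,"jaw":0},
  {"tx":0,"ty":0.2,"tz":-0.05,"ax":0.7,"ay":0,"az":0,"jaw":0},
])

```text
time_s: 4.08
eef_pos: [512.1, -63.7, 117.1]
eef_rot: [0.702, 0.112, 0.694, -0.114]
force: [1.5, -0.6, 1.3]
gripper_width: 0.102
```

```bash
python3 - <<'E'
from h import *
goto(.15,116,sgn=-1);ang()
E
```

```text
t 4.08 pos [512.1 -63.7 117.1] F [ 1.5 -0.6  1.3] w 0.102 q [-0.23  0.04  1.6  -0.    1.49  0.09]
cm [ 0.11  0.39 -0.19] deg [0.86 0.63 0.07]
a 0.1743 r 174.3 (173/175.2) Fout 0.12 Flong -1.61 Fz 1.3
```

Request:
apply_moves([
  {"tx":0,"ty":0.15,"tz":-0.04,"ax":0.5,"ay":0,"az":0,"jaw":0},
  {"tx":0,"ty":0.15,"tz":-0.04,"ax":0.5,"ay":0,"az":0,"jaw":0},
])

```text
time_s: 4.25
eef_pos: [512.3, -60.4, 117.1]
eef_rot: [0.701, 0.118, 0.693, -0.121]
force: [1.1, -0.9, 1.3]
gripper_width: 0.102
```

```bash
python3 - <<'E'
from h import *
goto(.15,116,sgn=-1);ang()
E
```

```text
t 4.25 pos [512.3 -60.4 117.1] F [ 1.1 -0.9  1.3] w 0.102 q [-0.23  0.04  1.6  -0.    1.49  0.11]
cm [ 0.11  0.07 -0.11] deg [-0.19  0.63  0.08]
a 0.1555 r 174.3 (173/175.2) Fout 0.46 Flong -1.37 Fz 1.35
```

Request:
apply_moves([
  {"tx":0,"ty":0.12,"tz":-0.03,"ax":0.4,"ay":0,"az":0,"jaw":0},
  {"tx":0,"ty":0.12,"tz":-0.03,"ax":0.4,"ay":0,"az":0,"jaw":0},
])

```text
time_s: 4.42
eef_pos: [512.6, -57.8, 117.1]
eef_rot: [0.7, 0.124, 0.692, -0.126]
force: [1.2, -1.0, 2.4]
gripper_width: 0.101
```

Request:
apply_moves([
  {"tx":0,"ty":0.12,"tz":-0.03,"ax":0.4,"ay":0,"az":0,"jaw":0},
])

```text
time_s: 4.5
eef_pos: [512.7, -56.6, 117.1]
eef_rot: [0.699, 0.126, 0.692, -0.129]
force: [1.5, 0.0, 1.3]
gripper_width: 0.101
```

```bash
python3 - <<'E'
from h import *
goto(.15,116,sgn=-1);ang()
E
```

```text
t 4.5 pos [512.7 -56.6 117.1] F [1.5 0.  1.3] w 0.101 q [-0.22  0.04  1.6  -0.    1.49  0.14]
cm [ 0.11 -0.31 -0.01] deg [-1.5   0.62  0.08]
a 0.1332 r 174.3 (173/175.2) Fout -0.53 Flong -1.36 Fz 1.29
```

Request:
apply_moves([
  {"tx":0,"ty":0.12,"tz":-0.03,"ax":0.4,"ay":0,"az":0,"jaw":0},
  {"tx":0,"ty":0.12,"tz":-0.03,"ax":0.4,"ay":0,"az":0,"jaw":0},
])

```text
time_s: 4.67
eef_pos: [513.0, -54.0, 117.1]
eef_rot: [0.698, 0.132, 0.691, -0.134]
force: [0.7, 1.9, 1.1]
gripper_width: 0.105
```

```bash
python3 - <<'E'
from h import *
ang()
E
```

```text
a 0.1182 r 174.4 (173/175.2) Fout -2.03 Flong 0.02 Fz 1.08
```

Request:
apply_moves([
  {"tx":0,"ty":0.12,"tz":-0.03,"ax":0.4,"ay":0,"az":0,"jaw":0},
])

```text
time_s: 4.75
eef_pos: [513.1, -52.6, 117.1]
eef_rot: [0.698, 0.135, 0.69, -0.137]
force: [1.0, 0.5, 1.5]
gripper_width: 0.099
```

```bash
python3 - <<'E'
from h import *
ang()
E
```

```text
a 0.1105 r 174.4 (173/175.2) Fout -0.87 Flong -0.73 Fz 1.48
```

Request:
apply_moves([
  {"tx":0,"ty":0.12,"tz":-0.03,"ax":0.4,"ay":0,"az":0,"jaw":0},
])

```text
time_s: 4.83
eef_pos: [513.3, -51.3, 117.1]
eef_rot: [0.697, 0.137, 0.69, -0.139]
force: [0.4, -0.6, 1.7]
gripper_width: 0.1
```

Request:
apply_moves([
  {"tx":0,"ty":0.12,"tz":-0.03,"ax":0.4,"ay":0,"az":0,"jaw":0},
])

```text
time_s: 4.92
eef_pos: [513.5, -50.0, 117.1]
eef_rot: [0.697, 0.14, 0.689, -0.142]
force: [1.3, -0.0, 1.1]
gripper_width: 0.104
```

```bash
python3 - <<'E'
from h import *
ang()
E
```

```text
a 0.0951 r 174.4 (173/175.2) Fout -0.46 Flong -1.17 Fz 1.07
```

Request:
apply_moves([
  {"tx":0,"ty":0.12,"tz":-0.03,"ax":0.4,"ay":0,"az":0,"jaw":0},
])

```text
time_s: 5.0
eef_pos: [513.5, -49.5, 117.1]
eef_rot: [0.696, 0.142, 0.689, -0.145]
force: [0.0, -4.5, 1.7]
gripper_width: 0.1
```

Request:
apply_moves([
  {"tx":0,"ty":0.12,"tz":-0.03,"ax":0.4,"ay":0,"az":0,"jaw":0},
])

```text
time_s: 5.08
eef_pos: [513.6, -49.3, 117.1]
eef_rot: [0.695, 0.144, 0.688, -0.149]
force: [0.0, -5.3, 1.2]
gripper_width: 0.1
```

```bash
python3 - <<'E'
from h import *
ang()
E
```

```text
a 0.0912 r 174.4 (173/175.2) Fout 4.87 Flong -2.06 Fz 1.17
```

Request:
apply_moves([
  {"tx":0,"ty":0.2,"tz":-0.03,"ax":0.0,"ay":0,"az":0,"jaw":0},
])

```text
time_s: 5.17
eef_pos: [513.6, -48.8, 117.1]
eef_rot: [0.695, 0.143, 0.688, -0.151]
force: [-1.0, -7.3, 2.6]
gripper_width: 0.099
```

Request:
apply_moves([
  {"tx":0,"ty":0.25,"tz":-0.03,"ax":0.0,"ay":0,"az":0,"jaw":0},
])

```text
time_s: 5.25
eef_pos: [513.7, -48.2, 117.1]
eef_rot: [0.695, 0.142, 0.688, -0.153]
force: [-2.0, -7.7, 2.7]
gripper_width: 0.099
```

```bash
python3 - <<'E'
from h import *
goto(0.05,117,sgn=-1);ang()
E
```

```text
t 5.25 pos [513.7 -48.2 117.1] F [-2.  -7.7  2.7] w 0.099 q [-0.19  0.04  1.6  -0.01  1.5   0.23]
cm [ 0.    0.57 -0.22] deg [0.91 0.68 0.7 ]
a 0.0847 r 174.5 (173/175.2) Fout 7.86 Flong -1.12 Fz 2.7
```

Request:
apply_moves([
  {"tx":0,"ty":0.3,"tz":-0.04,"ax":0.3,"ay":0,"az":0.5,"jaw":0},
])

```text
time_s: 5.33
eef_pos: [513.9, -46.8, 117.1]
eef_rot: [0.695, 0.146, 0.688, -0.153]
force: [-2.7, -5.6, 2.4]
gripper_width: 0.104
```

Request:
apply_moves([
  {"tx":0,"ty":0.3,"tz":-0.04,"ax":0.3,"ay":0,"az":0.4,"jaw":0},
])

```text
time_s: 5.42
eef_pos: [514.2, -45.0, 117.1]
eef_rot: [0.694, 0.15, 0.687, -0.154]
force: [-0.5, -2.2, 2.2]
gripper_width: 0.1
```

```bash
python3 - <<'E'
from h import *
goto(0.05,117,sgn=-1);ang()
E
```

```text
t 5.42 pos [514.2 -45.  117.1] F [-0.5 -2.2  2.2] w 0.1 q [-0.19  0.04  1.6  -0.    1.49  0.24]
cm [ 0.01  0.25 -0.15] deg [0.16 0.64 0.13]
a 0.0661 r 174.4 (173/175.2) Fout 2.2 Flong -0.43 Fz 2.25
```

Request:
apply_moves([
  {"tx":0,"ty":0.15,"tz":-0.04,"ax":0.4,"ay":0,"az":0,"jaw":0},
])

```text
time_s: 5.5
eef_pos: [514.6, -42.8, 117.1]
eef_rot: [0.694, 0.154, 0.686, -0.156]
force: [1.5, 2.0, 0.8]
gripper_width: 0.101
```

Request:
apply_moves([
  {"tx":0,"ty":0.12,"tz":-0.03,"ax":0.4,"ay":0,"az":0,"jaw":0},
])

```text
time_s: 5.58
eef_pos: [514.9, -41.2, 117.1]
eef_rot: [0.693, 0.157, 0.686, -0.158]
force: [-0.0, -3.4, 2.4]
gripper_width: 0.101
```

```bash
python3 - <<'E'
from h import *
goto(0.045,117,sgn=-1);ang()
E
```

```text
t 5.58 pos [514.9 -41.2 117.1] F [-0.  -3.4  2.4] w 0.101 q [-0.19  0.04  1.6  -0.    1.49  0.26]
cm [ 0.01 -0.03 -0.07] deg [-0.47  0.61 -0.02]
a 0.0441 r 174.4 (173/175.2) Fout 3.07 Flong -1.41 Fz 2.38
```

Force rose to about 8 N at the roller, reversed as the door snapped through, and then the stop began to resist at a door angle of about 0.044 rad. That matches a snapped door. I let go now.

Request:
apply_moves([
  {"tx":0,"ty":0,"tz":0,"ax":0,"ay":0,"az":0,"jaw":0},
])

```text
time_s: 5.67
eef_pos: [514.9, -41.2, 117.1]
eef_rot: [0.693, 0.157, 0.686, -0.159]
force: [0.5, -2.3, 1.9]
gripper_width: 0.102
```

Request:
apply_moves([
  {"tx":0,"ty":0,"tz":0,"ax":0,"ay":0,"az":0,"jaw":2},
  {"tx":0,"ty":0,"tz":0,"ax":0,"ay":0,"az":0,"jaw":5},
  {"tx":0,"ty":0,"tz":0,"ax":0,"ay":0,"az":0,"jaw":6},
  {"tx":0,"ty":0,"tz":0,"ax":0,"ay":0,"az":0,"jaw":6},
  {"tx":0,"ty":0,"tz":0,"ax":0,"ay":0,"az":0,"jaw":6},
  {"tx":0,"ty":0,"tz":0,"ax":0,"ay":0,"az":0,"jaw":6},
])

```text
time_s: 6.17
eef_pos: [515.1, -38.8, 115.8]
eef_rot: [0.693, 0.157, 0.686, -0.157]
force: [-0.1, 1.2, 0.6]
gripper_width: 0.492
```

```bash
python3 - <<'E'
from h import *
goto(0.044,117,sgn=-1);ang()
for n in("side","top"):
    im=imaging.get_image(n); cv2.imwrite(f"pics/{n}3raw.png",im); c=im[95:230,150:280]; cv2.imwrite(f"pics/{n}3.png",cv2.resize(c,None,fx=4.4,fy=4.4,interpolation=cv2.INTER_CUBIC))
E
```

```text
t 6.17 pos [515.1 -38.8 115.8] F [-0.1  1.2  0.6] w 0.492 q [-0.19  0.04  1.6   0.    1.49  0.26]
cm [-0.12 -0.24  0.01] deg [-0.33  0.55 -0.18]
a 0.0304 r 174.7 (173/175.2) Fout -0.98 Flong 0.61 Fz 0.56
```

View pics/side3.png

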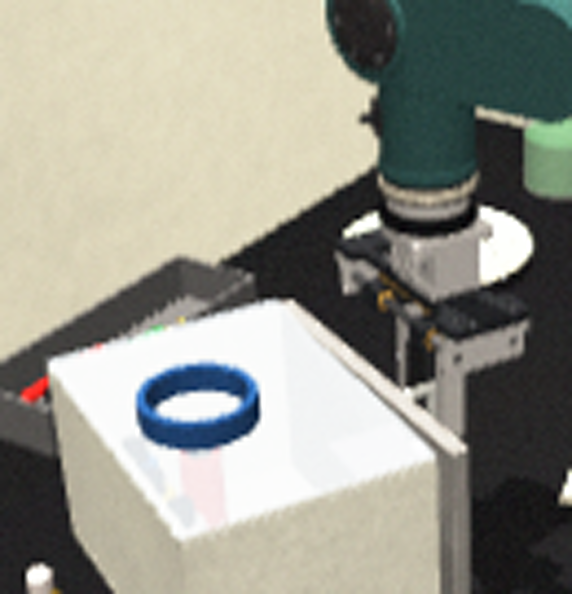

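View pics/top3.png

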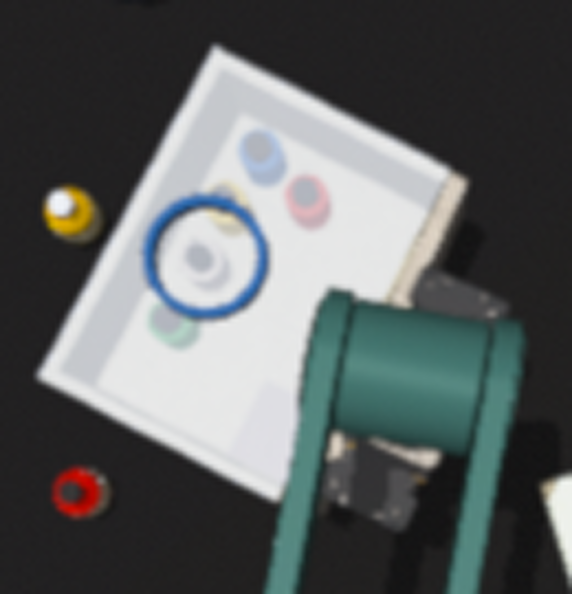

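The door is closed with the hand open around the handle: in the side crop the leaf lies along the cupboard front, with its free corner at (465,447). I'll wait hands-off and measure the corner again to see whether it creeps.

Request:
apply_moves([
  {"tx":0,"ty":-0.2,"tz":0,"ax":0,"ay":0,"az":0,"jaw":6},
  {"tx":0,"ty":0,"tz":0,"ax":0,"ay":0,"az":0,"jaw":6},
  {"tx":0,"ty":0,"tz":0,"ax":0,"ay":0,"az":0,"jaw":6},
  {"tx":0,"ty":0,"tz":0,"ax":0,"ay":0,"az":0,"jaw":6},
  {"tx":0,"ty":0,"tz":0,"ax":0,"ay":0,"az":0,"jaw":6},
  {"tx":0,"ty":0,"tz":0,"ax":0,"ay":0,"az":0,"jaw":6},
  {"tx":0,"ty":0,"tz":0,"ax":0,"ay":0,"az":0,"jaw":6},
  {"tx":0,"ty":0,"tz":0,"ax":0,"ay":0,"az":0,"jaw":6},
])

```text
time_s: 6.93
eef_pos: [514.3, -41.0, 115.9]
eef_rot: [0.693, 0.158, 0.686, -0.157]
force: [-0.2, 0.8, 0.6]
gripper_width: 0.64
```

```bash
python3 - <<'E'
from h import *
goto(0.044,117,sgn=-1);ang()
im=imaging.get_image('side'); cv2.imwrite("pics/side4raw.png",im)
def z(i): return cv2.resize(i[170:260,200:290],None,fx=4.4,fy=4.4,interpolation=cv2.INTER_CUBIC)
cv2.imwrite("pics/cmp.png",np.hstack([z(cv2.imread('pics/side3raw.png')),z(im)]))
# predicted free top outer/inner corners for several angles
for a in(0,.044,.092):
    y=YAW+a; ex=np.array([np.cos(y),np.sin(y)]); ey=np.array([-np.sin(y),np.cos(y)])
    P=[[*(H+279*ey+s*ex),167] for s in(-7.5,7.5)]; print(a,((proj('side',P)-[200,170])*4.4).round(1).tolist())
E
```

```text
t 6.93 pos [514.3 -41.  115.9] F [-0.2  0.8  0.6] w 0.64 q [-0.19  0.04  1.6   0.    1.49  0.26]
cm [-0.11 -0.   -0.01] deg [-0.35  0.57 -0.19]
a 0.0439 r 175.1 (173/175.2) Fout -0.65 Flong 0.52 Fz 0.62
0 [[231.4, 121.4], [213.5, 127.2]]
0.044 [[245.5, 116.4], [228.2, 122.5]]
0.092 [[260.3, 110.5], [243.7, 117.0]]
```

View pics/cmp.png

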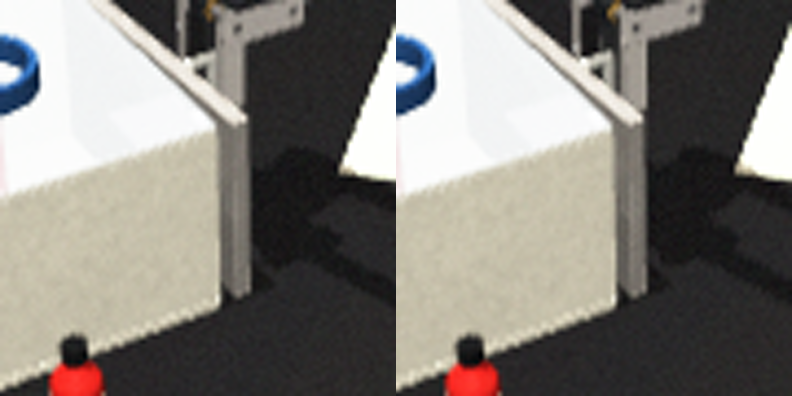

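In both frames the free corner stays at about (246,117), which matches 0.044 rad, so the door is holding shut hands-off. I'll wait a little longer and then regrip.

Request:
apply_moves([
  {"tx":0,"ty":0,"tz":0,"ax":0,"ay":0,"az":0,"jaw":6},
  {"tx":0,"ty":0,"tz":0,"ax":0,"ay":0,"az":0,"jaw":6},
  {"tx":0,"ty":0,"tz":0,"ax":0,"ay":0,"az":0,"jaw":6},
  {"tx":0,"ty":0,"tz":0,"ax":0,"ay":0,"az":0,"jaw":6},
  {"tx":0,"ty":0,"tz":0,"ax":0,"ay":0,"az":0,"jaw":6},
  {"tx":0,"ty":0,"tz":0,"ax":0,"ay":0,"az":0,"jaw":6},
  {"tx":0,"ty":0,"tz":0,"ax":0,"ay":0,"az":0,"jaw":6},
  {"tx":0,"ty":0,"tz":0,"ax":0,"ay":0,"az":0,"jaw":6},
])

```text
time_s: 7.65
eef_pos: [514.3, -41.0, 115.9]
eef_rot: [0.693, 0.158, 0.686, -0.157]
force: [0.2, -0.2, -0.5]
gripper_width: 0.638
```

Request:
apply_moves([
  {"tx":0,"ty":0,"tz":0,"ax":0,"ay":0,"az":0,"jaw":3},
  {"tx":0,"ty":0,"tz":0,"ax":0,"ay":0,"az":0,"jaw":3},
  {"tx":0,"ty":0,"tz":0,"ax":0,"ay":0,"az":0,"jaw":3},
  {"tx":0,"ty":0,"tz":0,"ax":0,"ay":0,"az":0,"jaw":3},
])

```text
time_s: 7.98
eef_pos: [514.3, -41.0, 115.9]
eef_rot: [0.693, 0.158, 0.686, -0.157]
force: [0.1, -0.5, -0.4]
gripper_width: 0.392
```

```bash
python3 - <<'E'
from h import *
goto(0.044,117,sgn=-1);ang()
E
```

```text
t 7.98 pos [514.3 -41.  115.9] F [ 0.1 -0.5 -0.4] w 0.392 q [-0.19  0.04  1.6   0.    1.49  0.26]
cm [-0.11 -0.01 -0.01] deg [-0.35  0.57 -0.18]
a 0.0436 r 175.1 (173/175.2) Fout 0.4 Flong -0.28 Fz -0.41
```

Request:
apply_moves([
  {"tx":0,"ty":0,"tz":0,"ax":0,"ay":0,"az":0,"jaw":1.5},
  {"tx":0,"ty":0,"tz":0,"ax":0,"ay":0,"az":0,"jaw":0},
  {"tx":0,"ty":0,"tz":0,"ax":0,"ay":0,"az":0,"jaw":0},
  {"tx":0,"ty":0,"tz":0,"ax":0,"ay":0,"az":0,"jaw":0},
  {"tx":0,"ty":0,"tz":0,"ax":0,"ay":0,"az":0,"jaw":0},
  {"tx":0,"ty":0,"tz":0,"ax":0,"ay":0,"az":0,"jaw":0},
])

```text
time_s: 8.48
eef_pos: [515.0, -41.3, 115.9]
eef_rot: [0.694, 0.158, 0.685, -0.157]
force: [2.6, 0.7, 0.6]
gripper_width: 0.098
```

```bash
python3 - <<'E'
from h import *
goto(0.044,117,sgn=-1);ang()
E
```

```text
t 8.48 pos [515.  -41.3 115.9] F [2.6 0.7 0.6] w 0.098 q [-0.19  0.04  1.6   0.    1.49  0.26]
cm [-0.11 -0.01 -0.08] deg [-0.37  0.65 -0.19]
a 0.0447 r 174.4 (173/175.2) Fout -1.79 Flong -2.06 Fz 0.62
```

Request:
apply_moves([
  {"tx":0,"ty":-0.2,"tz":0.03,"ax":0,"ay":0,"az":0,"jaw":0},
])

```text
time_s: 8.57
eef_pos: [514.8, -41.9, 115.9]
eef_rot: [0.694, 0.159, 0.685, -0.156]
force: [3.3, 5.5, -0.8]
gripper_width: 0.104
```

Request:
apply_moves([
  {"tx":0,"ty":-0.25,"tz":0.03,"ax":-0.2,"ay":0,"az":0,"jaw":0},
])

```text
time_s: 8.65
eef_pos: [514.8, -42.2, 115.9]
eef_rot: [0.694, 0.159, 0.685, -0.152]
force: [4.7, 6.8, -1.1]
gripper_width: 0.101
```

```bash
python3 - <<'E'
from h import *
goto(0.06,117,sgn=-1);ang()
E
```

```text
t 8.65 pos [514.8 -42.2 115.9] F [ 4.7  6.8 -1.1] w 0.101 q [-0.2   0.04  1.6   0.01  1.49  0.25]
cm [-0.11 -0.19 -0.04] deg [-0.98  0.61 -0.65]
a 0.0498 r 174.4 (173/175.2) Fout -8.17 Flong -1.38 Fz -1.12
```

Request:
apply_moves([
  {"tx":0,"ty":-0.28,"tz":0.04,"ax":0,"ay":0,"az":-0.4,"jaw":0},
])

```text
time_s: 8.73
eef_pos: [514.6, -42.8, 115.9]
eef_rot: [0.694, 0.158, 0.686, -0.153]
force: [3.7, 5.9, -1.4]
gripper_width: 0.105
```

Request:
apply_moves([
  {"tx":0,"ty":-0.28,"tz":0.04,"ax":-0.2,"ay":0,"az":-0.4,"jaw":0},
])

```text
time_s: 8.82
eef_pos: [514.5, -43.6, 115.9]
eef_rot: [0.694, 0.155, 0.686, -0.152]
force: [2.9, 4.1, -0.7]
gripper_width: 0.097
```

```bash
python3 - <<'E'
from h import *
goto(0.06,117,sgn=-1);ang()
E
```

```text
t 8.82 pos [514.5 -43.6 115.9] F [ 2.9  4.1 -0.7] w 0.097 q [-0.2   0.04  1.6   0.    1.49  0.24]
cm [-0.11 -0.05 -0.07] deg [-0.66  0.56 -0.38]
a 0.0581 r 174.4 (173/175.2) Fout -4.98 Flong -0.95 Fz -0.71
```

Past the peak pull of about 8 N. I'll ease out slowly.

Request:
apply_moves([
  {"tx":0,"ty":-0.2,"tz":0.04,"ax":-0.4,"ay":0,"az":-0.3,"jaw":0},
])

```text
time_s: 8.9
eef_pos: [514.4, -44.2, 115.9]
eef_rot: [0.694, 0.152, 0.687, -0.15]
force: [1.9, 2.7, -0.5]
gripper_width: 0.102
```

Request:
apply_moves([
  {"tx":0,"ty":-0.12,"tz":0.03,"ax":-0.4,"ay":0,"az":0,"jaw":0},
  {"tx":0,"ty":-0.12,"tz":0.03,"ax":-0.4,"ay":0,"az":0,"jaw":0},
])

```text
time_s: 9.07
eef_pos: [514.0, -46.3, 115.9]
eef_rot: [0.696, 0.146, 0.688, -0.144]
force: [1.5, -2.0, -0.7]
gripper_width: 0.103
```

```bash
python3 - <<'E'
from h import *
goto(0.08,117,sgn=-1);ang()
E
```

```text
t 9.07 pos [514.  -46.3 115.9] F [ 1.5 -2.  -0.7] w 0.103 q [-0.2   0.04  1.6   0.    1.49  0.21]
cm [-0.11 -0.12 -0.05] deg [-0.42  0.53 -0.25]
a 0.0738 r 174.4 (173/175.2) Fout 1.19 Flong -2.19 Fz -0.72
```

Request:
apply_moves([
  {"tx":0,"ty":-0.12,"tz":0.03,"ax":-0.4,"ay":0,"az":-0.2,"jaw":0},
  {"tx":0,"ty":-0.17,"tz":0.04,"ax":-0.6,"ay":0,"az":0,"jaw":0},
  {"tx":0,"ty":-0.17,"tz":0.04,"ax":-0.6,"ay":0,"az":0,"jaw":0},
  {"tx":0,"ty":-0.25,"tz":0.06,"ax":-0.9,"ay":0,"az":0,"jaw":0},
  {"tx":0,"ty":-0.34,"tz":0.09,"ax":-1.15,"ay":0,"az":0,"jaw":0},
  {"tx":0,"ty":-0.43,"tz":0.11,"ax":-1.4,"ay":0,"az":0,"jaw":0},
  {"tx":0,"ty":-0.51,"tz":0.14,"ax":-1.7,"ay":0,"az":0,"jaw":0},
  {"tx":0,"ty":-0.51,"tz":0.14,"ax":-1.7,"ay":0,"az":0,"jaw":0},
])

```text
time_s: 9.73
eef_pos: [511.7, -75.4, 115.9]
eef_rot: [0.705, 0.089, 0.698, -0.091]
force: [3.0, 0.8, -0.9]
gripper_width: 0.103
```

```bash
python3 - <<'E'
from h import *
goto(0.222,117,sgn=-1);ang()
E
```

```text
t 9.73 pos [511.7 -75.4 115.9] F [ 3.   0.8 -0.9] w 0.103 q [-0.25  0.04  1.6  -0.    1.49  0.  ]
cm [-0.11  0.3  -0.17] deg [0.48 0.62 0.11]
a 0.2412 r 174.3 (173/175.2) Fout -1.5 Flong -2.7 Fz -0.85
```

Request:
apply_moves([
  {"tx":0,"ty":-0.6,"tz":0.15,"ax":-2,"ay":0.1,"az":0,"jaw":0},
  {"tx":0,"ty":-0.6,"tz":0.15,"ax":-2,"ay":0,"az":0,"jaw":0},
  {"tx":0,"ty":-0.6,"tz":0.15,"ax":-2,"ay":0,"az":0,"jaw":0},
  {"tx":0,"ty":-0.6,"tz":0.15,"ax":-2,"ay":0,"az":0,"jaw":0},
  {"tx":0,"ty":-0.6,"tz":0.15,"ax":-2,"ay":0,"az":0,"jaw":0},
  {"tx":0,"ty":-0.6,"tz":0.15,"ax":-2,"ay":0,"az":0,"jaw":0},
  {"tx":0,"ty":-0.6,"tz":0.15,"ax":-2,"ay":0,"az":0,"jaw":0},
  {"tx":0,"ty":-0.6,"tz":0.15,"ax":-2,"ay":0,"az":0,"jaw":0},
])

```text
time_s: 10.4
eef_pos: [519.6, -126.1, 115.9]
eef_rot: [0.712, -0.015, 0.702, 0.016]
force: [3.8, 1.4, -1.2]
gripper_width: 0.1
```

```bash
python3 - <<'E'
from h import *
goto(0.54,117,sgn=-1);ang()
E
```

```text
t 10.4 pos [ 519.6 -126.1  115.9] F [ 3.8  1.4 -1.2] w 0.1 q [-0.35  0.08  1.56  0.01  1.49 -0.39]
cm [-0.11 -0.08 -0.11] deg [-0.56  0.78  0.02]
a 0.5374 r 174.0 (173/175.2) Fout -1.19 Flong -3.86 Fz -1.21
```

Request:
apply_moves([
  {"tx":0,"ty":-0.6,"tz":0.12,"ax":-2.1,"ay":0.1,"az":0,"jaw":0},
  {"tx":0,"ty":-0.6,"tz":0.12,"ax":-2.1,"ay":0,"az":0,"jaw":0},
  {"tx":0,"ty":-0.6,"tz":0.13,"ax":-2.1,"ay":0,"az":0,"jaw":0},
  {"tx":0,"ty":-0.6,"tz":0.15,"ax":-2.1,"ay":0,"az":0,"jaw":0},
  {"tx":0,"ty":-0.6,"tz":0.15,"ax":-2.1,"ay":0,"az":0,"jaw":0},
  {"tx":0,"ty":-0.6,"tz":0.15,"ax":-2.1,"ay":0,"az":0,"jaw":0},
  {"tx":0,"ty":-0.6,"tz":0.15,"ax":-2.1,"ay":0,"az":0,"jaw":0},
  {"tx":0,"ty":-0.6,"tz":0.15,"ax":-2.1,"ay":0,"az":0,"jaw":0},
])

```text
time_s: 11.07
eef_pos: [541.3, -171.6, 116.0]
eef_rot: [0.701, -0.125, 0.69, 0.127]
force: [3.6, 1.4, -0.1]
gripper_width: 0.103
```

```bash
python3 - <<'E'
from h import *
goto(0.84,117,sgn=-1);ang()
E
```

```text
t 11.07 pos [ 541.3 -171.6  116. ] F [ 3.6  1.4 -0.1] w 0.103 q [-0.41  0.15  1.48  0.01  1.5  -0.77]
cm [-0.11 -0.23 -0.09] deg [ 0.28  0.92 -0.03]
a 0.8281 r 173.8 (173/175.2) Fout -0.15 Flong -3.85 Fz -0.1
```

Request:
apply_moves([
  {"tx":0,"ty":-0.62,"tz":0.12,"ax":-2.1,"ay":0.1,"az":0,"jaw":0},
  {"tx":0,"ty":-0.62,"tz":0.12,"ax":-2.1,"ay":0,"az":0,"jaw":0},
  {"tx":0,"ty":-0.62,"tz":0.13,"ax":-2.1,"ay":0,"az":0,"jaw":0},
  {"tx":0,"ty":-0.62,"tz":0.15,"ax":-2.1,"ay":0,"az":0,"jaw":0},
  {"tx":0,"ty":-0.62,"tz":0.15,"ax":-2.1,"ay":0,"az":0,"jaw":0},
  {"tx":0,"ty":-0.62,"tz":0.15,"ax":-2.1,"ay":0,"az":0,"jaw":0},
  {"tx":0,"ty":-0.62,"tz":0.15,"ax":-2.1,"ay":0,"az":0,"jaw":0},
  {"tx":0,"ty":-0.62,"tz":0.15,"ax":-2.1,"ay":0,"az":0,"jaw":0},
])

```text
time_s: 11.73
eef_pos: [575.6, -209.5, 116.0]
eef_rot: [0.672, -0.231, 0.663, 0.236]
force: [2.9, 2.0, 0.8]
gripper_width: 0.103
```

```bash
python3 - <<'E'
from h import *
goto(1.13,117,sgn=-1);ang()
E
```

```text
t 11.73 pos [ 575.6 -209.5  116. ] F [2.9 2.  0.8] w 0.103 q [-0.45  0.25  1.36  0.01  1.53 -1.12]
cm [-0.11 -0.14 -0.12] deg [ 1.67  0.87 -0.1 ]
a 1.1235 r 173.7 (173/175.2) Fout 0.1 Flong -3.48 Fz 0.78
```

Request:
apply_moves([
  {"tx":0,"ty":-0.62,"tz":0.12,"ax":-1.8,"ay":0.1,"az":0,"jaw":0},
  {"tx":0,"ty":-0.62,"tz":0.12,"ax":-1.8,"ay":0,"az":0,"jaw":0},
  {"tx":0,"ty":-0.62,"tz":0.13,"ax":-1.8,"ay":0,"az":0,"jaw":0},
  {"tx":0,"ty":-0.62,"tz":0.15,"ax":-1.8,"ay":0,"az":0,"jaw":0},
  {"tx":0,"ty":-0.55,"tz":0.14,"ax":-1.7,"ay":0,"az":0,"jaw":0},
  {"tx":0,"ty":-0.4,"tz":0.1,"ax":-1.3,"ay":0,"az":0,"jaw":0},
  {"tx":0,"ty":-0.25,"tz":0.06,"ax":-0.8,"ay":0,"az":0,"jaw":0},
  {"tx":0,"ty":0,"tz":0,"ax":0,"ay":0,"az":0,"jaw":0},
])

```text
time_s: 12.4
eef_pos: [607.6, -230.5, 116.0]
eef_rot: [0.643, -0.299, 0.636, 0.305]
force: [2.6, 2.1, 0.4]
gripper_width: 0.106
```

```bash
python3 - <<'E'
from h import *
goto(1.36,117,sgn=-1);ang()
E
```

```text
t 12.4 pos [ 607.6 -230.5  116. ] F [2.6 2.1 0.4] w 0.106 q [-0.46  0.34  1.25  0.01  1.55 -1.34]
cm [-0.1  -0.3  -0.07] deg [ 0.49  0.7  -0.2 ]
a 1.3442 r 173.8 (173/175.2) Fout 0.55 Flong -3.32 Fz 0.43
```

Request:
apply_moves([
  {"tx":0,"ty":0,"tz":0,"ax":0,"ay":0,"az":0,"jaw":2},
  {"tx":0,"ty":0,"tz":0,"ax":0,"ay":0,"az":0,"jaw":4},
  {"tx":0,"ty":0,"tz":0,"ax":0,"ay":0,"az":0,"jaw":6},
  {"tx":0,"ty":0,"tz":0,"ax":0,"ay":0,"az":0,"jaw":6},
  {"tx":0,"ty":0,"tz":0,"ax":0,"ay":0,"az":0,"jaw":6},
  {"tx":0,"ty":0,"tz":0,"ax":0,"ay":0,"az":0,"jaw":6},
  {"tx":0,"ty":0,"tz":0,"ax":0,"ay":0,"az":0,"jaw":6},
])

```text
time_s: 12.98
eef_pos: [605.2, -231.4, 115.5]
eef_rot: [0.642, -0.298, 0.637, 0.305]
force: [-0.2, -1.6, -0.1]
gripper_width: 0.564
```

```bash
python3 - <<'E'
from h import *
goto(1.344,117,sgn=-1);ang()
E
```

```text
t 12.98 pos [ 605.2 -231.4  115.5] F [-0.2 -1.6 -0.1] w 0.564 q [-0.46  0.34  1.25  0.01  1.55 -1.34]
cm [-0.15 -0.16  0.08] deg [ 1.35  0.57 -0.33]
a 1.3342 r 175.7 (173/175.2) Fout 0.89 Flong 1.36 Fz -0.13
```

Request:
apply_moves([
  {"tx":-1.0,"ty":-0.1,"tz":0,"ax":0,"ay":0,"az":0,"jaw":6},
  {"tx":-2.0,"ty":0,"tz":0,"ax":0,"ay":0,"az":0,"jaw":6},
  {"tx":-2.5,"ty":0,"tz":0,"ax":0,"ay":0,"az":0,"jaw":6},
  {"tx":-3,"ty":0,"tz":0,"ax":0,"ay":0,"az":0,"jaw":6},
  {"tx":-3,"ty":-1,"tz":0,"ax":0,"ay":0,"az":0,"jaw":6},
  {"tx":-2,"ty":-2,"tz":0,"ax":0,"ay":0,"az":0,"jaw":6},
  {"tx":0,"ty":-3,"tz":0,"ax":0,"ay":0,"az":0,"jaw":6},
  {"tx":0,"ty":-3,"tz":0,"ax":0,"ay":0,"az":0,"jaw":6},
])

```text
time_s: 13.65
eef_pos: [673.3, -288.3, 263.5]
eef_rot: [0.642, -0.3, 0.636, 0.306]
force: [0.4, -0.4, -0.3]
gripper_width: 0.636
```

```bash
python3 - <<'E'
from h import *
goto(1.344,117,sgn=-1)
for n in("side","top"):
    im=imaging.get_image(n); cv2.imwrite(f"pics/{n}5.png",im)
E
```

```text
t 13.65 pos [ 673.3 -288.3  263.5] F [ 0.4 -0.4 -0.3] w 0.636 q [-0.49  0.53  0.7   0.01  1.92 -1.37]
cm [14.69  8.66  0.02] deg [ 1.54  0.6  -0.24]
```

View pics/side5.png

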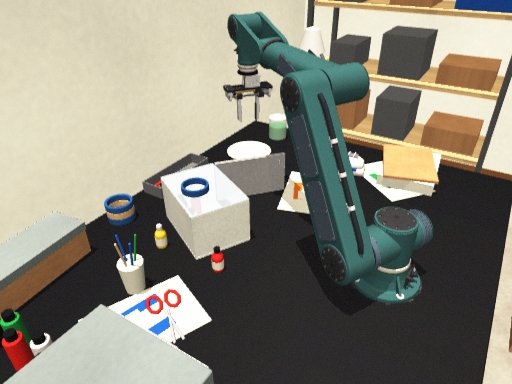

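View pics/top5.png

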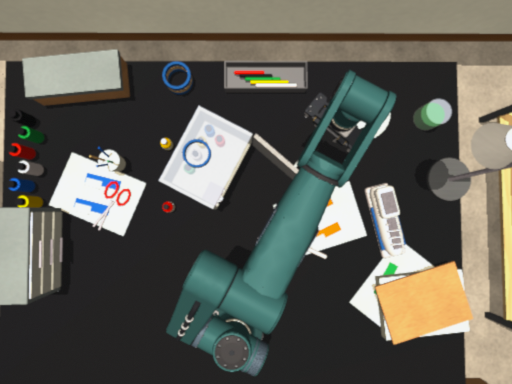

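In the side view the door stands wide open, spanning (217,190) to (285,155), with the gripper high and clear at (248,95). The bystanders are where they started. I'll measure the door angle from the top picture before handing in.

```bash
python3 - <<'E'
from h import *
im=cv2.imread('pics/top5.png'); cv2.imwrite('pics/topz5.png',cv2.resize(im[120:200,235:325],None,fx=6,fy=6,interpolation=cv2.INTER_CUBIC))
for n,im0,im1 in[(n,cv2.imread(f'pics/{n}0.png'),cv2.imread(f'pics/{n}5.png')) for n in('top',)]:
    d=cv2.absdiff(im0,im1).max(2)
    for k,(u,v) in dict(tape=(196,153),pa=(168,207),pb=(166,144),cup=(110,160),sci=(112,195),mark=(312,250),shoe=(390,220)).items(): print(k,(d[v-15:v+15,u-15:u+15]>50).sum())
y=YAW+1.344; print(((proj('top',[[*(H+l*np.array([-np.sin(y),np.cos(y)])),167] for l in(1,279)])-[235,120])*6).round())
E
```

```text
tape 0
pa 0
pb 0
cup 0
sci 0
mark 314
shoe 0
[[119.  89.]
 [504. 419.]]
```

View pics/topz5.png

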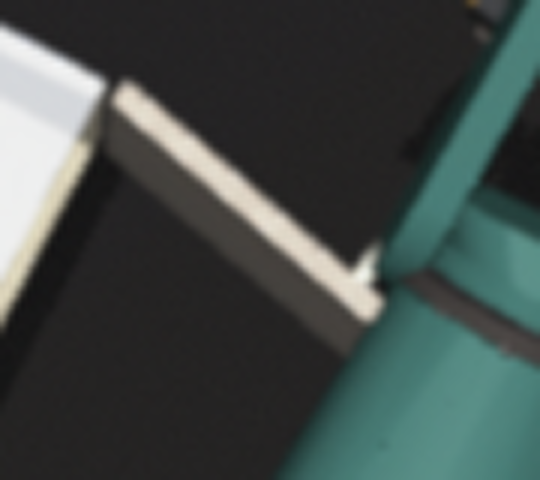

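Request:
apply_moves([
  {"tx":0,"ty":0,"tz":0,"ax":0,"ay":0,"az":0,"jaw":6},
  {"tx":0,"ty":0,"tz":0,"ax":0,"ay":0,"az":0,"jaw":6},
  {"tx":0,"ty":0,"tz":0,"ax":0,"ay":0,"az":0,"jaw":6},
])

```text
time_s: 14.0
eef_pos: [674.1, -290.3, 257.6]
eef_rot: [0.641, -0.297, 0.638, 0.307]
force: [-0.1, -0.3, -0.2]
gripper_width: 0.639
```

The leaf's top edge in this crop runs from (125,88) to (375,310), a slope that agrees with about 77° to within roughly 1°. The only change near a bystander is at the marker, which the arm now partly hides.

```bash
python3 - <<'E'
from plant import env
print(env.job_done(), env.get_state()['time_s'])
E
```

```text
the job is handed in; nothing more can be done
the job is handed in; nothing more can be done
```

The catch works: the door snapped shut, stayed shut with my hand off it, pulled back out, and now stands open at about 77°. I handed the job in at about 14 s.

- **Closing:** I gripped the handle and eased the door shut. The push at the handle peaked at about 8 N, then reversed as the door snapped past the roller. It came to rest at about 0.044 rad, with only a light 3 N push against the stop before I let go.
- **Held shut:** I opened the gripper for about 2 s. Two side pictures 0.7 s apart showed no creep.
- **Opening:** The pull at the handle also peaked at about 8 N. I held on through the release so the door was not flung, then swung it steadily to about 1.34 rad (77°). I let go and lifted the gripper clear.

**Final checks:** The last top picture agrees with 77° to within about 1°. The wrist force was near zero with the arm clear. Comparing the first and last top pictures, the tape, both bottles, cup, sneaker and scissors had not moved. I could not confirm the marker that way, because the arm partly hides it in the last picture; nothing was moved near it.

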